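Spin-check a vial carousel and park it on its mark

TASK

Check the bearing of the vial carousel: with a fingertip flick its orange thumb tab so that the wheel spins counter-clockwise (seen from above) and coasts freely, and let the red mark go by the white home plate at least once. On a later pass brake the turning wheel with a fingertip on its black rim so that the red mark stops in front of the white plate; the mark must come to its place by coasting, not be pushed or dragged there; pinch nothing and leave the things standing around alone. Finish while still holding the wheel there: the fingertip stays pressed on the wheel at the end.

Things in the scene. Friction and masses are not known exactly. Their poses are not given: they have to be found in the camera images.
- turn (a joint): wheel's angle about its upright axis, rad, grows counter-clockwise from above, no stops, counts on each turn. 0, 2 pi, 4 pi.. = mark at the middle of home. Starts between -5.0 and -2.2, so the mark passes home first at 0, then at 2 pi. Friction is low: let go at 3 rad/s it takes some 10 s to slow to 0.6 rad/s, later stops by itself; a fingertip pressed on the rim stops it almost at once.
- wheel: grey disc 250 mm wide, 14 mm thick, 0.8 kg, on a fixed stand; origin on its axis at its flat top, 60 mm above the worktop. Hub and five capped vials are fixed in it within 47 mm of the axis, up to 40 mm above the top; further out only the orange tab stands up. Outer 24 mm of the top: black rubber rim, where to brake. The bearing is sprung: pressed with 5 to 16 N the wheel sinks up to 5 mm.
- tab: orange thumb tab (only one), opposite the red mark; turns with the wheel. Origin: foot of its push face, on the disc top, 80 mm from the axis; x points away from the axis, y counter-clockwise, the way to push. The upright flat face is 30 mm wide (65 to 95 mm from the axis), 28 mm high; behind it the back slopes down to the disc over about 33 mm.
- mark (a point): red mark: radial stripe 7 mm wide across the black rim and down its edge; the point lies on the disc top, 120 mm from the axis; turns with the wheel
- home (a point): middle of home: fixed point 120 mm from the axis, level with the disc top, where the mark shall stop. Just outside, 11 mm clear of the wheel's edge, lies the fixed curved white home plate, about 57 mm long along the rim, its top level with the disc; it is on the robot's side of the wheel, up to 0.6 rad to either side
- timer: white bench timer, 54 x 66 x 22 mm, stands loose to the right; origin under its middle
- green_bottle: small white bottle with green cap, 45 mm wide, 83 mm high, loose, to the right; origin under its middle
- red_bottle: small white bottle with red cap, 45 mm wide, 83 mm high, loose, to the right; origin under its middle
- vial_rack: empty white vial rack, 60 x 170 x 30 mm, loose, to the left; origin under its middle
- marker: white marker pen with red cap, 135 mm long, lies loose at the left front; origin under its middle
- tape: roll of tape lying flat, 76 mm wide, 15 mm high, loose, behind the carousel; origin under its middle
- beaker_small: clear beaker, 71 mm wide and high, loose, behind the carousel; origin under its middle

How it is judged:
On the way, in this order (a step that is already met when the one before it is completed fails the run):
1. the wheel coasts counter-clockwise, untouched (velocity of joint turn above 0.6 rad/s and contact force between the fingers and wheel below 0.1 N), for 0.2 s.
2. the mark has gone by the home plate once and comes round again, the wheel turning freely (value of joint turn above 3.6 rad and velocity of joint turn above 0.1 rad/s and contact force between the fingers and wheel below 0.1 N), for 0.1 s.
At the end, for the whole second after the job is handed in: the wheel stands still with the middle of the red mark within 25 mm of the middle of the home position, after the mark has passed it at least once, and a fingertip presses on the wheel with more than 0.5 N (value of joint turn above 5.5 rad and horizontal distance between mark and home below 0.025 m and velocity of joint turn between -0.05 and 0.05 rad/s and contact force between the fingers and wheel above 0.5 N); the arm keeps its last pose, push and grip.
It fails at once if the tab is pushed while the mark is within about 45 degrees of home (the mark must come home by coasting) (contact force between the fingers and tab above 0.3 N and horizontal distance between mark and home below 0.09 m).
It fails at once if after the first pass, the fingers stop or slowly drag the wheel beside home (mark between about 24 and 75 degrees off) (value of joint turn above 4.5 rad and contact force between the fingers and wheel above 1 N and velocity of joint turn below 0.3 rad/s and horizontal distance between mark and home between 0.05 and 0.145 m).
It fails at once if a bystander is moved or lifted (distance of any of timer, green_bottle, red_bottle, vial_rack, marker, tape, beaker_small from where it was at the start of the episode above 0.02 m).
It also fails if it takes over 64 s, if anything falls off the work surface, if the arm or the gripper's body presses on something with over 40 N, if the wrist force passes 120 N, or if a joint passes its speed limit or range.

ROBOT

A 7-joint arm with a two-finger parallel gripper is mounted at the origin on a cart in front of the work surface, level with it; the furniture and walls round the work are solid. World frame = base frame: x ahead of the robot, y to its left, z up, the work surface at z = 0. Lengths are in m, angles in rad, forces in N, time in s.
With the tool pointing down it reaches from about 0.4 to 0.85 m from the base axis. Payload 10.4 kg.
Tool frame: the origin (TCP) lies between the finger pads; the fingertips stand ahead of it and the grasp point (between the pads) lies 3 mm ahead of it (r.tips_ahead is the z of the fingertips in the tool frame, in m); z points along the fingers, y is the line along which they close (so a half turn about z gives the same grasp; the last joint's range is limited). The gripper opens to 87 mm and grips with 3 to 60 N. Pads are 19 mm wide; open, the fingers measure 117 mm over their backs; the gripper's body (75 mm by 190 mm) begins 51 mm behind the grasp point.
Start: joints at [1.278, 0.332, -0.065, 1.46, 0.022, 1.35, -0.088], TCP at [0.167, -0.602, 0.245] pointing down, gripper open.
Joint ranges: [-2.6, 2.6], [-0.5, 2.12], [-1.47, 1.34], [0.16, 2.42], [-1.27, 4.41], [0.06, 2.06], [-2.6, 2.6]. Speed limits (rad/s): [2.22, 2.22, 2.79, 2.79, 3.14, 3.14, 3.14].

INTERFACE

Orientations are given as a unit quaternion [x, y, z, w].
In Python, from bench import telemetry, camera, get_calibration, r gives the robot as it stands.
- The arm moves only by the tool drive_tool, never from a script. Its argument "series" is one flat list of numbers, 7 for each row, row after row: the turn, a rotation vector about the tool's x, y, z in units of 5 degrees (1.0 is 5 degrees), then the shift along the tool's x, y, z in units of 40 mm (1.0 is 40 mm), then the opening, from -1 (shut) to 1 (fully open). A call has 1 to 10 rows; each row is the pose to reach, as a shift and turn from the pose commanded when the call began, along the tool's axes at that moment; what a row does not reach only later rows make up. A row lasts 1/12 s, in which the tool goes at most 41.7 mm and 7.16 degrees, less where a joint would pass 70% of its speed; a pose out of reach is approached as far as the arm can. A call with a gripper value outside its range is refused whole. The fingers move at their own pace and stop on an object; "grip_force" is the grip in N (left out, the last holds). Time passes only in rows, so rows that repeat a pose let the fingers close. It gives the time, the measured TCP pose, the force, the opening and the grip force at its end, in the units of the state.
- telemetry.read_state(): the state, without advancing time (a new reading comes with each control period).
- camera(name): name is "scene" or "side" or "wrist"; returns the picture (480x640x3 uint8, red, green, blue); there is no depth.
- get_calibration(name): a dict with "fovy" (degrees; the focal length in pixels is half the picture's height over the tangent of half this angle, whatever the lens; pixels are square), "cx", "cy" (the principal point, pixels), "xyz" and "rotation" of the camera in the world. Camera axes: x right, y up, looking along -z (the intrinsics and any distortion apply to the point x, -y, -z); pixel columns grow to the right and rows downward; lengths in m; the calibration is good to about 2 mm. A picture is of the moment at which its call begins: read the wrist's pose just before it. get_calibration takes no time and is no camera call; for the wrist camera it gives the pose at the moment of the call.
- r.close_job(): hands the job in; it is judged then, once.
The state is a dict: "time": time; "joint_positions": joint angles; "joint_vel": joint speeds; "joint_torque": joint torques, N m; "ee_pos": TCP position; "eef_rot": TCP orientation; "ft_force": force on the tool from outside, world axes, zero at the start; "torque": the same for the moment, N m; "width": finger opening in m; "grip_force": force on a finger pad.
Only numpy, scipy, OpenCV 4.12 (cv2) and the standard library are available. Lean on these libraries where they do the work, as an engineer would, in place of code of your own. Each camera call takes 0.05 s, during which the arm holds its last target. There are 200 camera calls.

## Working session

There is one attempt and no reset: what is moved stays moved. The work goes in short steps, Python scripts to look and compute and a tool call to move; the robot and the scene stay as the last step left them, time stands still between calls to the robot, and variables do not carry over. Pictures are saved under pics/ and viewed, at most 10 in all, crops included, and the job is handed in when it is done.

Besides the shell and the picture viewer there is one more tool, called after "Call:" as name(argument=value, ...), one argument or row to a line, values as JSON. drive_tool: Moves the arm, as the interface text tells. Its arguments: {"type":"object","properties":{"series":{"type":"array"},"grip_force":{"type":"number"}},"required":["series"]}

```bash
mkdir -p pics; ls; python3 - <<'E'
from bench import telemetry, camera, get_calibration, r
import cv2
s=telemetry.read_state();print(s, r.tips_ahead)
for n in ["scene","side"]:
    print(n,get_calibration(n)); cv2.imwrite(f"pics/{n}0.png",cv2.cvtColor(camera(n),cv2.COLOR_RGB2BGR))
E
```

```text
pics
{'time': 0.0, 'joint_positions': array([ 1.27839587,  0.33286951, -0.06470242,  1.46093075,  0.02157395,
        1.34989119, -0.08849337]), 'joint_vel': array([ 1.10629993e-03, -1.72980257e-03, -3.93533367e-04,  5.83280916e-05,
        5.40277335e-04, -1.55353041e-03, -8.90112814e-04]), 'joint_torque': array([-1.06505853e-03, -6.23273921e+01,  2.38095748e-02, -3.89900136e+01,
       -6.14511967e-02,  3.99644079e-02,  7.18273850e-05]), 'ee_pos': array([ 0.16649907, -0.60205083,  0.24376043]), 'eef_rot': array([ 9.90912899e-01,  1.34503286e-01, -1.13479924e-04, -6.93077893e-04]), 'ft_force': array([ 0.30909394,  0.70472086, -0.2301143 ]), 'torque': array([-0.01433433,  0.02471726,  0.01510787]), 'grip_force': 0.0, 'width': 0.08700283618663662} 0.022
scene {'fovy': 43.492854274206266, 'cx': 320.27700720424207, 'cy': 246.47980731370654, 'xyz': array([-0.30976832,  0.51907648,  1.31170182]), 'rotation': array([-0.1651463 ,  0.30585616,  0.81540763, -0.46291372])}
side {'fovy': 51.7341787670943, 'cx': 315.77608478112484, 'cy': 241.23392941821436, 'xyz': array([0.34619212, 0.9803869 , 0.49099989]), 'rotation': array([-0.05202494,  0.56188676,  0.819403  , -0.10077397])}
```

View pics/scene0.png

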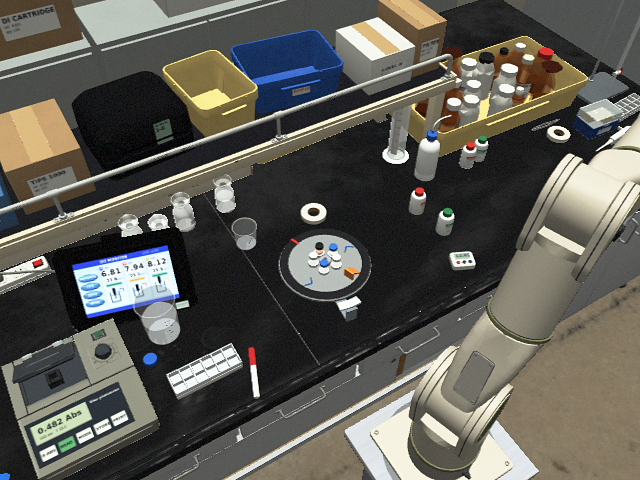

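View pics/side0.png

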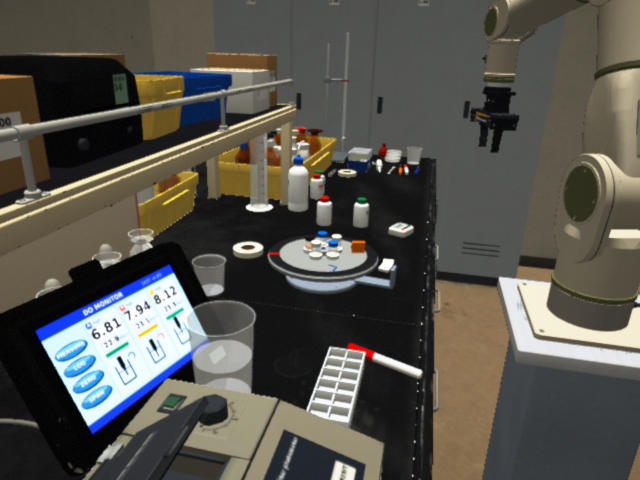

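The scene picture shows the wheel around (325,265), red mark at (295,242), orange tab at (352,272) and home plate at (348,307). The side picture agrees. Enlarging for measurement.

```bash
cat > h.py <<'E'
import numpy as np, cv2
from scipy.spatial.transform import Rotation as R
from bench import telemetry, camera, get_calibration, r
def ray(name,uv,z,c=None):
    c=c or get_calibration(name); f=240/np.tan(np.radians(c["fovy"])/2)
    uv=np.atleast_2d(uv).astype(float)
    d=np.c_[(uv[:,0]-c["cx"])/f,-(uv[:,1]-c["cy"])/f,-np.ones(len(uv))]
    d=R.from_quat(c["rotation"]).apply(d); o=np.array(c["xyz"])
    return o+d*((z-o[2])/d[:,2])[:,None]
def proj(name,P,c=None):
    c=c or get_calibration(name); f=240/np.tan(np.radians(c["fovy"])/2)
    p=R.from_quat(c["rotation"]).inv().apply(np.atleast_2d(P)-c["xyz"])
    return np.c_[c["cx"]+f*p[:,0]/-p[:,2],c["cy"]-f*p[:,1]/-p[:,2]]
E
python3 - <<'E'
from h import *
im=cv2.imread("pics/scene0.png")[220:330,265:395]
cv2.imwrite("pics/c1.png",cv2.resize(im,None,fx=5,fy=5,interpolation=cv2.INTER_CUBIC))
print(ray("scene",[[325,265],[295,242],[348,303]],.06))
E
```

```text
[[ 5.39874048e-01 -2.89884444e-02  6.00000000e-02]
 [ 6.51435066e-01 -1.37376284e-04  6.00000000e-02]
 [ 4.04398513e-01 -1.47085380e-02  6.00000000e-02]]
```

View pics/c1.png

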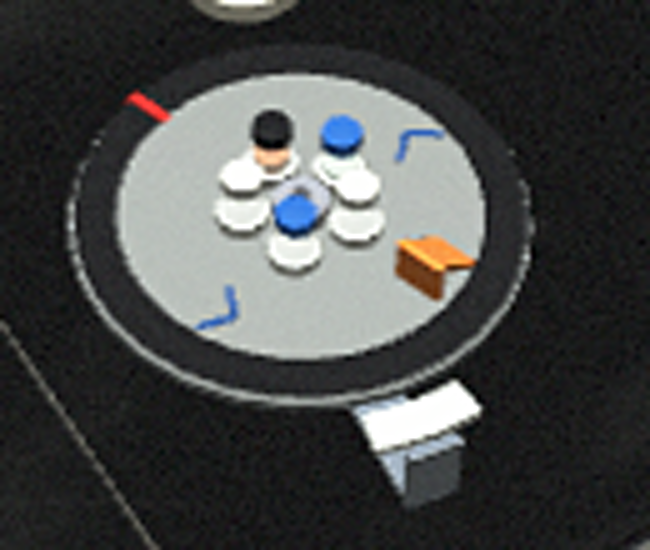

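```bash
python3 - <<'E'
from h import *
from scipy.optimize import least_squares
im=cv2.imread("pics/scene0.png").astype(int)
# grey disc boundary mask
g=im.min(2)>115
q=lambda L:np.array(L)/5+[265-.4,220-.4]
e=ray("scene",q([[117,205],[487,220],[300,72],[305,358],[200,98],[400,90],[170,310],[430,325]]),.06)[:,:2]
s=least_squares(lambda p:np.hypot(*(e-p[:2]).T)-p[2],[.54,-.03,.1]);print(s.x,s.fun)
c=s.x[:2]
for n,z,L in [("mark",.06,[[130,96],[148,107],[168,120]]),("tab",.06,[[397,268],[440,298]]),("tabtop",.088,[[397,240],[443,268]]),("plate",.06,[[365,425],[458,380],[480,410],[378,452],[420,417]])]:
    P=ray("scene",q(L),z)[:,:2]; d=P-c; print(n,P.round(4).tolist(),np.hypot(*d.T).round(3),np.arctan2(d[:,1],d[:,0]).round(3))
E
```

```text
[ 0.54950635 -0.03676642  0.09942114] [ 0.00161815 -0.00164633 -0.00043315 -0.00037164 -0.00162098  0.00195647
 -0.00069279  0.00119027]
mark [[0.6678, 0.0046], [0.6557, -0.0], [0.6419, -0.0048]] [0.125 0.112 0.098] [0.336 0.333 0.333]
tab [[0.4906, -0.0578], [0.4623, -0.0665]] [0.063 0.092] [-2.799 -2.813]
tabtop [[0.4883, -0.0549], [0.4606, -0.0654]] [0.064 0.093] [-2.854 -2.83 ]
plate [[0.4137, 0.0107], [0.4132, -0.0454], [0.3917, -0.0447], [0.3963, 0.0139], [0.4036, -0.016]] [0.144 0.137 0.158 0.161 0.147] [ 2.806 -3.078 -3.091  2.822  3.   ]
```

Call:
drive_tool(
  series=[0,0,0,0.5,-0.4,0,-1,0,0,0,1.2,-0.9,0,-1,0,0,0,2,-1.5,0,-1,0,0,0,2.8,-2.1,0,-1,0,0,0,3.6,-2.7,0,-1,0,0,0,4.4,-3.3,0,-1,0,0,0,5.2,-3.9,0,-1,0,0,0,6,-4.5,0,-1,0,0,0,6.8,-5.1,0,-1,0,0,0,7.6,-5.7,0,-1],
  grip_force=5,
)

```text
time: 0.93
ee_pos: [0.3995, -0.2998, 0.2445]
eef_rot: [0.991, 0.134, -0.0, 0.0]
ft_force: [0.8, -1.9, -0.1]
width: 0.0282
grip_force: 0.0
```

```bash
cat >> h.py <<'E'
def d(x,y,z):
    s=telemetry.read_state(); print(s["time"],s["ee_pos"].round(4),s["ft_force"].round(2),s["width"])
    print("tool units",(R.from_quat(s["eef_rot"]).inv().apply(np.array([x,y,z])-s["ee_pos"])/.04).round(2), R.from_quat(s["eef_rot"]).as_matrix().round(3).tolist())
E
python3 -c "
from h import *
d(.463,-.033,.15)"
```

```text
0.9333 [ 0.3995 -0.2998  0.2445] [ 0.76 -1.88 -0.05] 0.02817201131734806
tool units [ 3.31 -6.01  2.36] [[0.964, 0.266, -0.0], [0.266, -0.964, -0.0], [-0.0, 0.0, -1.0]]
```

Call:
drive_tool(
  series=[0,0,0,0.3,-0.5,0,-1,0,0,0,0.7,-1.2,0,-1,0,0,0,1.1,-2,0.2,-1,0,0,0,1.5,-2.8,0.5,-1,0,0,0,1.9,-3.5,0.9,-1,0,0,0,2.3,-4.2,1.3,-1,0,0,0,2.7,-4.9,1.7,-1,0,0,0,3,-5.5,2.1,-1,0,0,0,3.2,-5.9,2.3,-1,0,0,0,3.3,-6,2.4,-1],
)

```text
time: 1.77
ee_pos: [0.4614, -0.0318, 0.1472]
eef_rot: [0.991, 0.137, -0.001, -0.001]
ft_force: [-0.1, 0.3, -0.4]
width: 0.0006
grip_force: 0.0
```

```bash
python3 - <<'E'
from h import *
d(.463,-.033,.092)
c=get_calibration("wrist")
im=camera("wrist")
im=cv2.cvtColor(im,cv2.COLOR_RGB2BGR)
C=np.array([.5495,-.0368,.06])
pt=lambda ro,a,z=.06:[C[0]+ro*np.cos(a),C[1]+ro*np.sin(a),z]
P=[pt(.101,a) for a in np.arange(0,6.28,.15)]+[pt(.125,a) for a in np.arange(0,6.28,.15)]+[pt(.08,-2.808),pt(.12,3.005),pt(.12,.333)]
for u in proj("wrist",P,c): 
    if abs(u).max()<2000: cv2.circle(im,tuple(int(round(v)) for v in u),2,(0,255,255),-1)
cv2.imwrite("pics/w1.png",im)
cv2.imwrite("pics/s1.png",cv2.cvtColor(camera("scene"),cv2.COLOR_RGB2BGR))
E
```

```text
1.7667 [ 0.4614 -0.0318  0.1472] [-0.06  0.31 -0.35] 0.0005684228142932176
tool units [0.03 0.04 1.38] [[0.963, 0.271, -0.002], [0.271, -0.963, 0.001], [-0.002, -0.002, -1.0]]
```

View pics/w1.png

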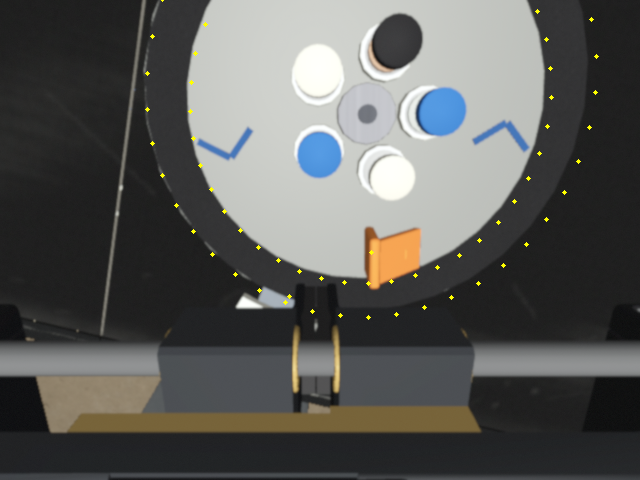

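View pics/s1.png

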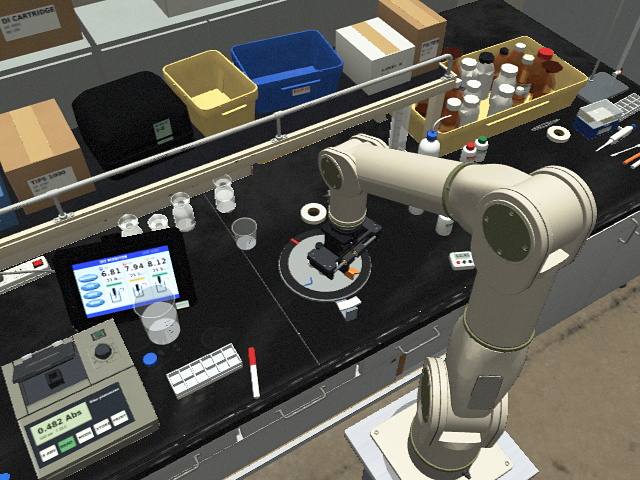

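Wrist picture: hub at (367,114), tab push face from about (366,230) to (370,287), fingers at (316,300) behind the face; predicted circles (yellow) are off by 2-4 mm. The scene view confirms a clear approach. Refining the centre from the wrist view.

```bash
python3 - <<'E'
from h import *
from scipy.optimize import least_squares
im=cv2.imread("pics/w1.png")
c=get_calibration("wrist")
e=ray("wrist",[[187,85],[545,85],[205,160],[350,276],[525,165],[480,225],[250,228],[535,30]],.06,c)[:,:2]
s=least_squares(lambda p:np.hypot(*(e-p).T)-.101,[.55,-.03]);print(s.x,s.fun.round(4))
P=ray("wrist",[[365,230],[369,284]],.06,c)[:,:2];print(P, np.arctan2(*(P-s.x).T[::-1]),np.hypot(*(P-s.x).T))
P=ray("wrist",[[375,232],[376,288]],.088,c)[:,:2];print(P, np.arctan2(*(P-s.x).T[::-1]))
print(proj("wrist",[.463,-.033,.125],c))
d(.463,-.033,.092)
E
```

```text
[ 0.55551431 -0.03583855] [-0.0012 -0.0015 -0.0038  0.0017 -0.0008 -0.0006 -0.0027 -0.0043]
[[ 0.48702162 -0.05760843]
 [ 0.45309058 -0.07120515]] [-2.83384821 -2.80911383] [0.07186916 0.10835782]
[[ 0.49417561 -0.05744885]
 [ 0.46273581 -0.0684027 ]] [-2.80286051 -2.8040379 ]
[[316.26235495 302.08970126]]
1.8667 [ 0.4619 -0.0345  0.1479] [ 0.21 -0.03 -0.76] 0.0004590650132312327
tool units [ 0.04 -0.03  1.4 ] [[0.963, 0.268, -0.001], [0.268, -0.963, 0.0], [-0.001, -0.001, -1.0]]
```

Call:
drive_tool(
  series=[0,0,0,0.1,0,0.4,-1,0,0,0,0.1,0,0.8,-1,0,0,0,0.1,0,1.2,-1,0,0,0,0.1,0,1.4,-1,0,0,0,0.1,0,1.4,-1,0,0,0,0.1,0,1.4,-1],
)

```text
time: 2.37
ee_pos: [0.466, -0.0349, 0.093]
eef_rot: [0.991, 0.134, -0.0, 0.0]
ft_force: [0.2, 0.4, 0.6]
width: 0.0003
grip_force: 0.0
```

```bash
python3 - <<'E'
from h import *
d(.466,-.033,.092)
cv2.imwrite("pics/w2.png",cv2.cvtColor(camera("wrist"),cv2.COLOR_RGB2BGR))
E
```

```text
2.3667 [ 0.466  -0.0349  0.093 ] [0.18 0.36 0.6 ] 0.0003186200067599788
tool units [ 0.01 -0.05  0.02] [[0.964, 0.265, -0.0], [0.265, -0.964, -0.0], [-0.0, 0.0, -1.0]]
```

View pics/w2.png

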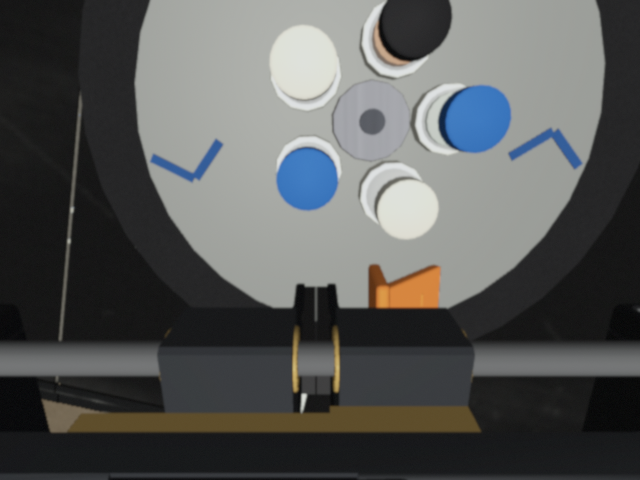

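The wrist picture shows the finger at (316,300) beside the tab face (375,265–310), about 14 mm short of it with good radial overlap. Flick.

Call:
drive_tool(
  series=[0,0,0,0.05,0.2,0,-1,0,0,0,0.15,0.65,0,-1,0,0,0,0.3,1.15,0,-1,0,0,0,0.4,1.65,0,-1,0,0,0,0.5,2,0,-1,0,0,0,0.5,2,0,-1,0,0,0,0.5,2,-0.5,-1,0,0,0,0.5,2,-1,-1],
)

```text
time: 3.08
ee_pos: [0.5059, -0.1056, 0.1325]
eef_rot: [0.991, 0.134, -0.001, -0.001]
ft_force: [0.3, 0.1, 0.1]
width: 0.0005
grip_force: 0.0
```

```bash
cat >> h.py <<'E'
C=np.array([.5515,-.0362])
g=np.mgrid[0:480,0:640]; UV=np.c_[g[1].ravel(),g[0].ravel()]
def ang(name="scene"):
    t=telemetry.read_state()["time"]; im=camera(name)
    h=cv2.cvtColor(im,cv2.COLOR_RGB2HSV).reshape(-1,3).astype(int)
    out={}
    for n,z,lo,hi,sel in [("mark",.06,.098,.128,((h[:,0]<6)|(h[:,0]>172))),("tab",.07,.05,.11,(h[:,0]>7)&(h[:,0]<18))]:
        k=sel&(h[:,1]>150)&(h[:,2]>90)
        P=ray(name,UV[k],z)[:,:2]-C if k.any() else np.zeros((0,2)); ro=np.hypot(*P.T); P=P[(ro>lo)&(ro<hi)]
        if len(P)>4: out[n]=(round(float(np.arctan2(*P.mean(0)[::-1])),3),len(P))
    return t,out
E
python3 - <<'E'
from h import *
for i in range(3): print(ang("scene"),ang("side"))
d(.445,-.067,.092)
E
```

```text
(3.0833, {'mark': (2.657, 25), 'tab': (-0.259, 99)}) (3.1333, {'mark': (2.878, 31), 'tab': (-0.212, 91)})
(3.1833, {'mark': (3.085, 29), 'tab': (0.172, 121)}) (3.2333, {'mark': (-2.981, 34), 'tab': (-0.036, 49)})
(3.2833, {'mark': (-2.777, 24), 'tab': (0.599, 143)}) (3.3333, {'mark': (-2.548, 27), 'tab': (0.647, 69)})
3.3833 [ 0.5061 -0.1057  0.132 ] [-0.6   0.01 -0.16] 0.000705235170700941
tool units [-1.21 -1.34  1.  ] [[0.964, 0.267, -0.001], [0.267, -0.964, 0.0], [-0.001, -0.0, -1.0]]
```

Call:
drive_tool(
  series=[0,0,0,-0.4,-0.4,0,-1,0,0,0,-0.9,-0.9,0,-1,0,0,0,-1.3,-1.3,0,-1,0,0,0,-1.3,-1.4,0,-1,0,0,0,-1.3,-1.4,0.3,-1,0,0,0,-1.3,-1.4,0.7,-1,0,0,0,-1.3,-1.4,1,-1,0,0,0,-1.3,-1.4,1,-1],
)

```text
time: 4.05
ee_pos: [0.44, -0.0655, 0.0901]
eef_rot: [0.991, 0.135, -0.002, -0.001]
ft_force: [-1.0, 0.4, -0.8]
width: 0.0006
grip_force: 0.0
```

```bash
python3 - <<'E'
from h import *
print(ang("scene"),ang("side"));print(ang("scene"),ang("side"))
d(.441,-.067,.092)
cv2.imwrite("pics/w3.png",cv2.cvtColor(camera("wrist"),cv2.COLOR_RGB2BGR))
E
```

```text
(4.05, {'mark': (0.352, 23)}) (4.1, {'mark': (0.534, 31), 'tab': (-2.475, 141)})
(4.15, {'mark': (0.729, 24)}) (4.2, {'mark': (0.911, 29), 'tab': (-2.154, 101)})
4.25 [ 0.442  -0.0657  0.0931] [ 0.06 -0.1  -0.42] 0.0003472623654237066
tool units [-0.03  0.02  0.03] [[0.964, 0.267, 0.001], [0.267, -0.964, -0.0], [0.001, 0.0, -1.0]]
```

View pics/w3.png

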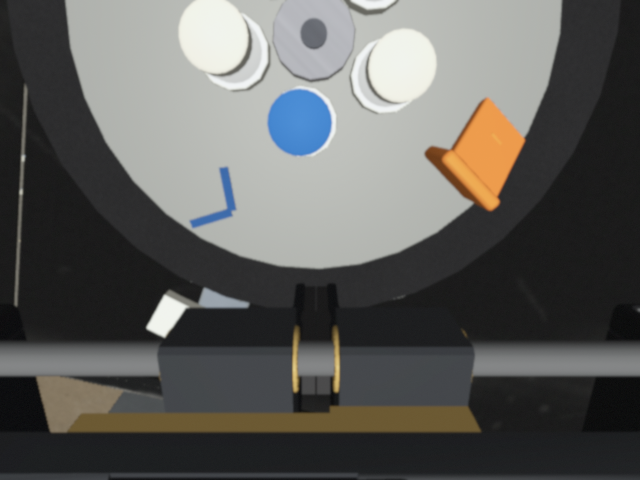

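The wrist picture shows the finger over the black rim (316,300) with the tab passing at (470,160), clear of it. The wheel coasts at about 3.7 rad/s, so I wait for a slower pass.

Call:
drive_tool(
  series=[0,0,0,0,0,0,-1,0,0,0,0,0,0,-1,0,0,0,0,0,0,-1,0,0,0,0,0,0,-1,0,0,0,0,0,0,-1,0,0,0,0,0,0,-1,0,0,0,0,0,0,-1,0,0,0,0,0,0,-1,0,0,0,0,0,0,-1,0,0,0,0,0,0,-1],
)

```text
time: 5.13
ee_pos: [0.4415, -0.0657, 0.0925]
eef_rot: [0.991, 0.134, 0.0, 0.0]
ft_force: [-0.7, -0.5, -0.1]
width: 0.0004
grip_force: 0.0
```

Call:
drive_tool(
  series=[0,0,0,0,0,0,-1,0,0,0,0,0,0,-1,0,0,0,0,0,0,-1,0,0,0,0,0,0,-1,0,0,0,0,0,0,-1,0,0,0,0,0,0,-1,0,0,0,0,0,0,-1,0,0,0,0,0,0,-1,0,0,0,0,0,0,-1,0,0,0,0,0,0,-1],
)

```text
time: 5.97
ee_pos: [0.4415, -0.0657, 0.0926]
eef_rot: [0.991, 0.134, 0.0, 0.0]
ft_force: [-0.2, 0.2, 0.0]
width: 0.0003
grip_force: 0.0
```

```bash
python3 - <<'E'
from h import *
for i in range(10): print(ang("side"))
d(.441,-.067,.092)
E
```

```text
(5.9667, {'mark': (0.513, 30), 'tab': (-2.488, 142)})
(6.0167, {'mark': (0.658, 32), 'tab': (-2.368, 133)})
(6.0667, {'mark': (0.802, 30), 'tab': (-2.236, 123)})
(6.1167, {'mark': (0.939, 30), 'tab': (-2.135, 91)})
(6.1667, {'mark': (1.086, 31), 'tab': (-1.995, 51)})
(6.2167, {'mark': (1.226, 30), 'tab': (-1.745, 19)})
(6.2667, {'mark': (1.365, 27), 'tab': (-1.61, 23)})
(6.3167, {'mark': (1.507, 26), 'tab': (-1.559, 29)})
(6.3667, {'mark': (1.646, 23), 'tab': (-1.34, 31)})
(6.4167, {'mark': (1.784, 27), 'tab': (-1.107, 6)})
6.4667 [ 0.4415 -0.0657  0.0925] [ 0.07 -0.08 -0.3 ] 0.00042289972469570006
tool units [-0.02  0.03  0.01] [[0.964, 0.267, 0.0], [0.267, -0.964, -0.0], [0.0, 0.0, -1.0]]
```

Call:
drive_tool(
  series=[0,0,0,0,0,0.14,-1,0,0,0,0,0,0.14,-1,0,0,0,0,0,0.14,-1,0,0,0,0,0,0.14,-1,0,0,0,0,0,0.14,-1,0,0,0,0,0,0.14,-1,0,0,0,0,0,0.14,-1,0,0,0,0,0,0.14,-1,0,0,0,0,0,0.14,-1,0,0,0,0,0,0.14,-1],
)

```text
time: 7.3
ee_pos: [0.4415, -0.0657, 0.087]
eef_rot: [0.991, 0.135, 0.0, 0.0]
ft_force: [0.2, 0.6, 0.3]
width: 0.0005
grip_force: 0.0
```

Call:
drive_tool(
  series=[0,0,0,0,0,0,-1,0,0,0,0,0,0,-1,0,0,0,0,0,0,-1,0,0,0,0,0,0,-1,0,0,0,0,0,0,-1,0,0,0,0,0,0,-1,0,0,0,0,0,0,-1,0,0,0,0,0,0,-1,0,0,0,0,0,0,-1,0,0,0,0,0,0,-1],
)

```text
time: 8.13
ee_pos: [0.4415, -0.0658, 0.0869]
eef_rot: [0.991, 0.134, 0.0, 0.0]
ft_force: [1.6, -0.3, 0.2]
width: 0.0006
grip_force: 0.0
```

```bash
python3 - <<'E'
from h import *
L=[]
for i in range(14):
    t,o=ang("side")
    if "mark" in o: L.append((t,o["mark"][0]))
L=np.array(L); a=np.unwrap(L[:,1]); p=np.polyfit(L[:,0]-L[-1,0],a,1); print(L[[0,-1]],p,np.std(a-np.polyval(p,L[:,0]-L[-1,0])))
d(.441,-.067,.092)
E
```

```text
[[ 8.1333 -0.275 ]
 [ 8.7833  1.079 ]] [2.0770989  1.09105714] 0.00906804903735102
8.8333 [ 0.4415 -0.0658  0.0869] [ 0.28  0.17 -0.26] 0.0005503534006391023
tool units [-0.02  0.03 -0.13] [[0.964, 0.266, 0.0], [0.266, -0.964, -0.0], [0.0, 0.0, -1.0]]
```

Call:
drive_tool(
  series=[0,0,0,0,0,0,-1,0,0,0,0,0,0,-1,0,0,0,0,0,0,-1,0,0,0,0,0,0,-1,0,0,0,0,0,0,-1,0,0,0,0,0,0,-1,0,0,0,0,0,0,-1,0,0,0,0,0,0,-1,0,0,0,0,0,0,-1,0,0,0,0,0,0,-1],
)

```text
time: 9.67
ee_pos: [0.4415, -0.0657, 0.087]
eef_rot: [0.991, 0.135, 0.0, 0.0]
ft_force: [-0.2, -0.1, 0.0]
width: 0.0008
grip_force: 0.0
```

Call:
drive_tool(
  series=[0,0,0,0,0,0,-1,0,0,0,0,0,0,-1,0,0,0,0,0,0,-1,0,0,0,0,0,0,-1,0,0,0,0,0,0,-1,0,0,0,0,0,0,-1,0,0,0,0,0,0,-1,0,0,0,0,0,0,-1,0,0,0,0,0,0,-1,0,0,0,0,0,0,-1],
)

```text
time: 10.5
ee_pos: [0.4415, -0.0657, 0.0869]
eef_rot: [0.991, 0.134, 0.0, 0.0]
ft_force: [0.1, 0.7, -0.5]
width: 0.0005
grip_force: 0.0
```

Call:
drive_tool(
  series=[0,0,0,0,0,0,-1,0,0,0,0,0,0,-1,0,0,0,0,0,0,-1,0,0,0,0,0,0,-1,0,0,0,0,0,0,-1,0,0,0,0,0,0,-1,0,0,0,0,0,0,-1,0,0,0,0,0,0,-1,0,0,0,0,0,0,-1,0,0,0,0,0,0,-1],
)

```text
time: 11.33
ee_pos: [0.4415, -0.0657, 0.0869]
eef_rot: [0.991, 0.134, -0.0, 0.0]
ft_force: [-0.4, 1.2, -0.8]
width: 0.0008
grip_force: 0.0
```

Call:
drive_tool(
  series=[0,0,0,0,0,0,-1,0,0,0,0,0,0,-1,0,0,0,0,0,0,-1,0,0,0,0,0,0,-1,0,0,0,0,0,0,-1,0,0,0,0,0,0,-1,0,0,0,0,0,0,-1,0,0,0,0,0,0,-1,0,0,0,0,0,0,-1,0,0,0,0,0,0,-1],
)

```text
time: 12.17
ee_pos: [0.4415, -0.0657, 0.0869]
eef_rot: [0.991, 0.134, 0.0, 0.0]
ft_force: [-0.8, -0.4, 0.3]
width: 0.0004
grip_force: 0.0
```

```bash
python3 - <<'E'
from h import *
L=[]
for i in range(14):
    t,o=ang("side")
    if "mark" in o: L.append((t,o["mark"][0]))
L=np.array(L); a=np.unwrap(L[:,1]); p=np.polyfit(L[:,0]-L[-1,0],a,1); print(L[[0,-1]],p,np.std(a-np.polyval(p,L[:,0]-L[-1,0])))
d(.441,-.067,.092)
E
```

```text
[[12.1667  0.055 ]
 [12.8167  0.783 ]] [1.12962637 0.7932    ] 0.007737774577746184
12.8667 [ 0.4415 -0.0658  0.087 ] [-0.69 -0.35  0.81] 0.00020275318541049025
tool units [-0.02  0.03 -0.13] [[0.964, 0.267, 0.0], [0.267, -0.964, -0.0], [0.0, 0.0, -1.0]]
```

Call:
drive_tool(
  series=[0,0,0,0,0,0,-1,0,0,0,0,0,0,-1,0,0,0,0,0,0,-1,0,0,0,0,0,0,-1,0,0,0,0,0,0,-1,0,0,0,0,0,0,-1,0,0,0,0,0,0,-1,0,0,0,0,0,0,-1,0,0,0,0,0,0,-1,0,0,0,0,0,0,-1],
)

```text
time: 13.7
ee_pos: [0.4415, -0.0657, 0.0869]
eef_rot: [0.991, 0.134, 0.0, 0.0]
ft_force: [-0.7, 0.3, 0.0]
width: 0.0003
grip_force: 0.0
```

Call:
drive_tool(
  series=[0,0,0,0,0,0,-1,0,0,0,0,0,0,-1,0,0,0,0,0,0,-1,0,0,0,0,0,0,-1,0,0,0,0,0,0,-1,0,0,0,0,0,0,-1],
)

```text
time: 14.2
ee_pos: [0.4415, -0.0657, 0.087]
eef_rot: [0.991, 0.135, 0.0, 0.0]
ft_force: [-0.1, 0.3, 0.5]
width: 0.0003
grip_force: 0.0
```

```bash
python3 - <<'E'
from h import *
L=[]
for i in range(10):
    t,o=ang("side")
    if "mark" in o: L.append((t,o["mark"][0]))
L=np.array(L); a=np.unwrap(L[:,1]); p=np.polyfit(L[:,0]-L[-1,0],a,1); print(L[[0,-1]],p,np.std(a-np.polyval(p,L[:,0]-L[-1,0])))
d(.441,-.067,.092)
im=camera("side"); cv2.imwrite("pics/sd.png",cv2.resize(cv2.cvtColor(im[210:310,240:420],cv2.COLOR_RGB2BGR),None,fx=4,fy=4))
print(proj("side",[[C[0]+.12*np.cos(3.01),C[1]+.12*np.sin(3.01),.06]]))
E
```

```text
[[14.2    2.087]
 [14.65   2.45 ]] [0.79951515 2.44869091] 0.0016598649087053378
14.7 [ 0.4415 -0.0657  0.0869] [ 0.76 -0.72  0.27] 0.0005273532743399259
tool units [-0.02  0.03 -0.13] [[0.964, 0.267, 0.0], [0.267, -0.964, -0.0], [0.0, 0.0, -1.0]]
[[374.00720537 261.14419408]]
```

View pics/sd.png

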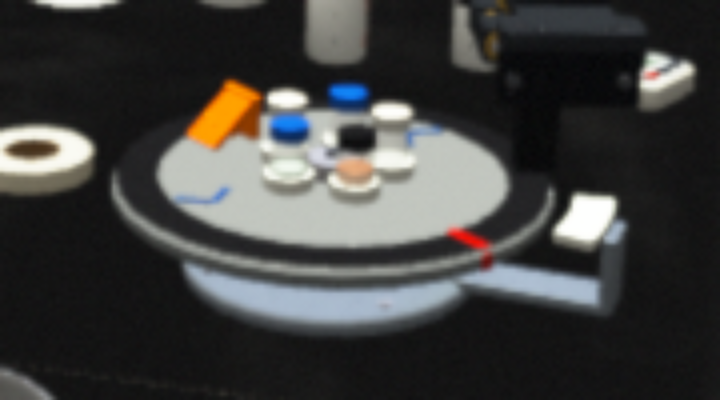

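The side view shows the mark at crop (470,238), close to the plate at (585,220), and the finger ready over the rim at (530,165). Predicted arrival is t≈15.42, so I brake in row 8.

Call:
drive_tool(
  series=[0,0,0,0,0,0,-1,0,0,0,0,0,0,-1,0,0,0,0,0,0,-1,0,0,0,0,0,0,-1,0,0,0,0,0,0,-1,0,0,0,0,0,0,-1,0,0,0,0,0,0,-1,0,0,0,0,0,0.2,-1,0,0,0,0,0,0.22,-1,0,0,0,0,0,0.22,-1],
)

```text
time: 15.58
ee_pos: [0.4423, -0.0656, 0.0782]
eef_rot: [0.991, 0.135, 0.001, 0.0]
ft_force: [-1.2, 0.0, 7.4]
width: 0.0001
grip_force: 3.8
```

```bash
python3 - <<'E'
from h import *
print(ang("side"));print(ang("side"),ang("scene"))
d(.441,-.067,.092)
im=camera("side"); cv2.imwrite("pics/sd2.png",cv2.resize(cv2.cvtColor(im[210:310,240:420],cv2.COLOR_RGB2BGR),None,fx=4,fy=4))
E
```

```text
(15.5833, {'mark': (2.938, 31), 'tab': (-0.107, 89)})
(15.6333, {'mark': (2.943, 29), 'tab': (-0.097, 86)}) (15.6833, {'mark': (2.96, 9), 'tab': (0.068, 112)})
15.7333 [ 0.4423 -0.0657  0.0785] [ 0.27 -0.53  7.81] 0.0006901157284949192
tool units [-0.04  0.02 -0.34] [[0.964, 0.267, 0.001], [0.267, -0.964, -0.0], [0.001, 0.001, -1.0]]
```

View pics/sd2.png

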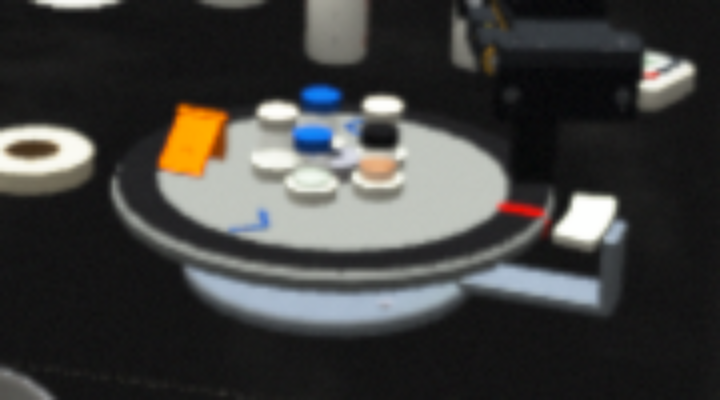

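The mark at crop (522,210) points at the white plate (585,220), about 8 mm off by the estimate. The finger holds the rim with about 8 N.

```bash
python3 -c "
from bench import r
print(r.close_job())"
```

```text
the job is handed in; nothing more can be done
None
```

I flicked the wheel counter-clockwise and it coasted past home several times. I then braked it on the rim with the red mark about 8 mm (by camera) from the middle of home, and handed the job in with the fingertip still pressing at about 8 N; no verdict came back.

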